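Stack the moulded discs in cooling trays and close the stack

ROBOT

A 7-joint arm with a two-finger parallel gripper is mounted at the origin on a cart in front of the work surface, level with it; the furniture and walls round the work are solid. World frame = base frame: x ahead of the robot, y to its left, z up, the work surface at z = 0. Lengths are in m, angles in rad, forces in N, time in s.
With the tool pointing down it reaches from about 0.4 to 0.85 m from the base axis. Payload 10.4 kg.
Tool frame: the origin (TCP) lies between the finger pads; the fingertips stand 22 mm ahead of it and the grasp point (between the pads) lies 3 mm ahead of it (r.nose_length is the distance from the TCP to the fingertips, in m); z points along the fingers, y is the line along which they close (so a half turn about z gives the same grasp; the last joint's range is limited). The gripper opens to 87 mm and grips with 3 to 60 N. Pads are 19 mm wide; open, the fingers measure 117 mm over their backs; the gripper's body (75 mm by 190 mm) begins 51 mm behind the grasp point.
Start: joints at [1.297, 0.332, -0.065, 1.46, 0.022, 1.35, -0.088], TCP at [0.155, -0.605, 0.245] pointing down, gripper open.
Joint ranges: [-2.6, 2.6], [-0.5, 2.12], [-1.47, 1.34], [0.16, 2.42], [-1.27, 4.41], [0.06, 2.06], [-2.6, 2.6]. Speed limits (rad/s): [2.22, 2.22, 2.79, 2.79, 3.14, 3.14, 3.14].

INTERFACE

Orientations are given as a unit quaternion [x, y, z, w].
In Python, from bench import readout, cams, r gives the robot as it stands. The module is installed in compiled form; this text tells all that it offers.
- The arm moves only by the tool step_arm, never from a script. Its argument "deltas" is a list that holds one entry, the list of rows, each a list of 7 numbers: the turn, a rotation vector about the tool's x, y, z in rad, then the shift along the tool's x, y, z in m, then the opening in per cent of the stroke, from 0 (shut) to 100 (fully open). A call has 1 to 20 rows; each row is the pose to reach, as a shift and turn from the pose commanded when the call began, along the tool's axes at that moment; what a row does not reach only later rows make up. A row lasts 1/8 s, in which the tool goes at most 62.5 mm and 10.7 degrees, less where a joint would pass 70% of its speed; a pose out of reach is approached as far as the arm can. A call with a gripper value outside its range is refused whole. The fingers move at their own pace and stop on an object; "squeeze" is the grip in N (left out, the last holds). Time passes only in rows, so rows that repeat a pose let the fingers close. It gives the time, the measured TCP pose, the force, the opening and the grip force at its end, in the units of the state.
- readout.read_state(): the state, without advancing time (a new reading comes with each control period).
- cams.camera(name): name is "scene" or "top"; returns a dict with "img" (480x640x3 uint8, red, green, blue), "fx", "fy", "cx", "cy" (pixels), "k1" (the pictures are not rectified: a ray, as slopes to the right and down, at radius r is drawn at 1 + k1 r^2 times it, then the intrinsics apply), "origin" and "rotation" of the camera in the world. Camera axes: x right, y up, looking along -z (the intrinsics and any distortion apply to the point x, -y, -z); pixel columns grow to the right and rows downward; lengths in m; the calibration is good to about 2 mm. A picture is of the moment at which its call begins. There is no depth.
- r.close_job(): hands the job in; it is judged then, once.
The state is a dict: "time": time; "joint_positions": joint angles; "joint_vel": joint speeds; "joint_torque": joint torques, N m; "ee_pos": TCP position; "eef_rot": TCP orientation; "ft_force": force on the tool from outside, world axes, zero at the start; "torque": the same for the moment, N m; "width": finger opening in m; "grip_force": force on a finger pad.
Only numpy, scipy, OpenCV 4.12 (cv2) and the standard library are available. Lean on these libraries where they do the work, as an engineer would, in place of code of your own. Each camera call takes 0.05 s, during which the arm holds its last target. There are 200 camera calls.

TASK

Pack the moulded discs for cooling: pile all the wide discs that are there flat on one another in the middle of the base board, set the tray over them with its four pins fully home in the board's sockets, and pile the narrow discs in the middle of the tray. Then put the cover tray on top with its pins fully home in the tray's sockets and let go of it, and finally press the button in the middle of the cover right down to confirm that all is seated. Leave the pencil and the roll of tape where they are.

Things in the scene. Friction and masses are not known exactly. Their poses are not given: they have to be found in the camera images.
- base_mid (a point): Base board, fixed to the bench: grey, 116 mm long (its x axis), 62 mm wide (y), 12 mm thick. This point is the centre of its top face, inside a thin dark ring mark 48 mm across. Four square through sockets near its corners, centred at x = +-47 and y = +-20 mm, 13 mm wide. A lip 4 mm thick, 22 mm wide and 5 mm high stands at the middle of each short end
- tray_mid (a point): Loose tray, 0.26 kg: a board like the base (same size, axes, sockets, lips and ring mark) on four legs that end in pins. This point is the centre of the board, half-way through its 12 mm thickness; the pin tips, on which it stands, are 49 mm below it. Grip it across its plain 62 mm width, mid-length. Fully seated on the base (either way round) this point is 40 mm above base_mid
- tray: The same tray; origin below its centre, level with the pin tips. Legs 17 mm thick, 34 mm long, at x = +-47, y = +-20 mm; from the foot of each sticks a round-nosed pin 9 mm long, 8 mm thick. Seated, pins are in the sockets and leg shoulders rest on the board below. Four skirts hang 29 mm down from the board round a 54 x 54 mm space in its middle (the two along x flush with its long sides): a centred pile fits between
- cover_mid (a point): Loose cover tray, 0.28 kg: same size, axes, legs, skirts and pins as the tray and gripped the same way, but its board has no sockets (only four small rivet heads) and carries a push button in the middle of its top. This point is the centre of its board, half-way through the 12 mm thickness, 49 mm above its pin tips. Fully seated on the tray (either way round) it is 46 mm above tray_mid
- cover: The same cover tray; origin below its centre, level with the pin tips
- plunger_top (a point): Middle of the top of the cover's round black push button, 24 mm across, that stands in the centre of the cover
- plunger (a joint): The cover's push button: travel in m, 0 when up, 0.006 fully down. It springs back; fully down takes 8 N
- wide_1_mid (a point): Wide disc: pink moulded plastic disc, flat, 40 mm across and 10 mm thick, no hole; it lies flat on the bench at the start. This point is its centre, 5 mm above its underside; z is its axis. None when this disc is absent in this run
- wide_2_mid (a point): Wide disc: pink moulded plastic disc, flat, 40 mm across and 10 mm thick, no hole; it lies flat on the bench at the start. This point is its centre, 5 mm above its underside; z is its axis. None when this disc is absent in this run
- wide_3_mid (a point): Wide disc: pink moulded plastic disc, flat, 40 mm across and 10 mm thick, no hole; it lies flat on the bench at the start. This point is its centre, 5 mm above its underside; z is its axis. None when this disc is absent in this run
- narrow_1_mid (a point): Narrow disc: pink moulded plastic disc, flat, 28 mm across and 10 mm thick, no hole; it lies flat on the bench at the start. This point is its centre, 5 mm above its underside; z is its axis. None when this disc is absent in this run
- narrow_2_mid (a point): Narrow disc: pink moulded plastic disc, flat, 28 mm across and 10 mm thick, no hole; it lies flat on the bench at the start. This point is its centre, 5 mm above its underside; z is its axis. None when this disc is absent in this run
- pencil: red pencil, 9 x 150 x 10 mm, lying on the bench; a bystander
- tape: roll of masking tape, 102 mm across and 24 mm high, lying on the bench; a bystander
- machine_vice: machine vice, bolted down, 80 mm high, about 145 mm along world x and 240 mm along y; origin on the bench near its middle. A fixed grey drawer cabinet, 170 mm high, stands on the bench between it and the robot (x 0.21 to 0.37, y -0.15 to 0.09); keep the gripper and wrist clear of it
Not all that is in view belongs to the job. Leave any purple, red or yellow look-alike of the part that bears wide_1_mid alone.

How it is judged:
On the way, in this order (a step that is already met when the one before it is completed fails the run):
1. all discs are piled at their places, tray and cover are fully seated, and the cover is released (horizontal distance between tray_mid and base_mid below 0.005 m and angle between the x axis of tray_mid and the x axis of base_mid, either way round below 0.08 rad and angle between each of tray_mid, cover_mid's own z axis and vertical below 0.04 rad and z of tray_mid in the frame of base_mid between 0.037 and 0.042 m and horizontal distance between cover_mid and tray_mid below 0.005 m and angle between the x axis of cover_mid and the x axis of tray_mid, either way round below 0.08 rad and z of cover_mid in the frame of tray_mid between 0.043 and 0.048 m and horizontal distance between each of wide_1_mid, wide_2_mid, wide_3_mid and base_mid below 0.01 m and (angle between wide_1_mid's own z axis and vertical below 0.08 rad or angle between wide_1_mid's own z axis and vertical above 3.06 rad) and z of wide_1_mid in the frame of base_mid between 0.002 and 0.029 m and (angle between wide_2_mid's own z axis and vertical below 0.08 rad or angle between wide_2_mid's own z axis and vertical above 3.06 rad) and z of wide_2_mid in the frame of base_mid between 0.002 and 0.029 m and (angle between wide_3_mid's own z axis and vertical below 0.08 rad or angle between wide_3_mid's own z axis and vertical above 3.06 rad) and z of wide_3_mid in the frame of base_mid between 0.002 and 0.029 m and horizontal distance between each of narrow_1_mid, narrow_2_mid and tray_mid below 0.01 m and (angle between narrow_1_mid's own z axis and vertical below 0.08 rad or angle between narrow_1_mid's own z axis and vertical above 3.06 rad) and z of narrow_1_mid in the frame of tray_mid between 0.008 and 0.025 m and (angle between narrow_2_mid's own z axis and vertical below 0.08 rad or angle between narrow_2_mid's own z axis and vertical above 3.06 rad) and z of narrow_2_mid in the frame of tray_mid between 0.008 and 0.025 m and contact force between the fingers and cover below 0.3 N), for 0.2 s.
2. the cover's button is pressed right down with the cover seated (horizontal distance between cover_mid and tray_mid below 0.005 m and angle between the x axis of cover_mid and the x axis of tray_mid, either way round below 0.08 rad and angle between cover_mid's own z axis and vertical below 0.04 rad and z of cover_mid in the frame of tray_mid between 0.043 and 0.048 m and value of joint plunger above 0.005 m), for 0.1 s.
At the end, for the whole second after the job is handed in: Wide discs flat (either face up) within 10 mm of the middle of the base board, narrow discs of the tray; tray seated on base and cover on tray (5 mm sideways, 0.08 rad, 2 to 3 mm in height); all at rest, button up again (horizontal distance between tray_mid and base_mid below 0.005 m and angle between the x axis of tray_mid and the x axis of base_mid, either way round below 0.08 rad and angle between each of tray_mid, cover_mid's own z axis and vertical below 0.04 rad and z of tray_mid in the frame of base_mid between 0.037 and 0.042 m and horizontal distance between cover_mid and tray_mid below 0.005 m and angle between the x axis of cover_mid and the x axis of tray_mid, either way round below 0.08 rad and z of cover_mid in the frame of tray_mid between 0.043 and 0.048 m and horizontal distance between each of wide_1_mid, wide_2_mid, wide_3_mid and base_mid below 0.01 m and (angle between wide_1_mid's own z axis and vertical below 0.08 rad or angle between wide_1_mid's own z axis and vertical above 3.06 rad) and z of wide_1_mid in the frame of base_mid between 0.002 and 0.029 m and (angle between wide_2_mid's own z axis and vertical below 0.08 rad or angle between wide_2_mid's own z axis and vertical above 3.06 rad) and z of wide_2_mid in the frame of base_mid between 0.002 and 0.029 m and (angle between wide_3_mid's own z axis and vertical below 0.08 rad or angle between wide_3_mid's own z axis and vertical above 3.06 rad) and z of wide_3_mid in the frame of base_mid between 0.002 and 0.029 m and horizontal distance between each of narrow_1_mid, narrow_2_mid and tray_mid below 0.01 m and (angle between narrow_1_mid's own z axis and vertical below 0.08 rad or angle between narrow_1_mid's own z axis and vertical above 3.06 rad) and z of narrow_1_mid in the frame of tray_mid between 0.008 and 0.025 m and (angle between narrow_2_mid's own z axis and vertical below 0.08 rad or angle between narrow_2_mid's own z axis and vertical above 3.06 rad) and z of narrow_2_mid in the frame of tray_mid between 0.008 and 0.025 m and linear speed of each of tray, cover below 0.02 m/s and value of joint plunger below 0.003 m); the robot touches nothing.
It fails at once if the pencil or the roll of tape is pushed more than 6 cm away (distance of any of pencil, tape from where it was at the start of the episode above 0.06 m).
Of wide_1, wide_2, wide_3 only 2 to 3 are there at a start; the rules pass over those that are not, and their reading is None.
Of narrow_1, narrow_2 only 1 to 2 are there at a start; the rules pass over those that are not, and their reading is None.
At some moment in a run one of wide_1, wide_2, wide_3 may be knocked a few centimetres aside while the robot is not near it.
It also fails if it takes over 210 s, if anything falls off the work surface, if the arm or the gripper's body presses on something with over 40 N, if the wrist force passes 120 N, or if a joint passes its speed limit or range.

## Working session

There is one attempt and no reset: what is moved stays moved. The work goes in short steps, Python scripts to look and compute and a tool call to move; the robot and the scene stay as the last step left them, time stands still between calls to the robot, and variables do not carry over. Pictures are saved under pics/ and viewed, at most 17 in all, crops included, and the job is handed in when it is done.

Besides the shell and the picture viewer there is one more tool, called as name(argument=value, ...), one argument or row to a line, values as JSON. step_arm: Moves the arm, as the interface text tells. Its arguments: {"type":"object","properties":{"deltas":{"type":"array"},"squeeze":{"type":"number"}},"required":["deltas"]}

```bash
mkdir -p pics; cat > h.py <<'E'
import numpy as np, cv2
from bench import readout, cams, r
def undist(c,u,v):
    K=np.array([[c['fx'],0,c['cx']],[0,c['fy'],c['cy']],[0,0,1.]])
    x,y=(u-c['cx'])/c['fx'],(v-c['cy'])/c['fy']
    a,b=x,y
    for _ in range(20):
        f=1+c['k1']*(a*a+b*b); a,b=x/f,y/f
    return a,b
def ray(c,u,v):
    a,b=undist(c,u,v); d=np.array(c['rotation']).reshape(3,3)@np.array([a,-b,-1.]); return np.array(c['origin']),d
def plane(c,u,v,z):
    o,d=ray(c,u,v); return o+d*(z-o[2])/d[2]
def proj(c,p):
    q=np.array(c['rotation']).reshape(3,3).T@(np.array(p)-np.array(c['origin']))
    x,y=q[0]/-q[2],-q[1]/-q[2]; f=1+c['k1']*(x*x+y*y)
    return c['cx']+c['fx']*x*f, c['cy']+c['fy']*y*f
E
python3 - <<'E'
from h import *
for n in('scene','top'):
    c=cams.camera(n); cv2.imwrite(f'pics/{n}0.png',c['img'][:,:,::-1]); print({k:v for k,v in c.items() if k!='img'})
print(readout.read_state())
E
```

```text
{'fx': 514.5091535660847, 'fy': 514.5091535660847, 'cx': 315.8858023486529, 'cy': 237.57193148717803, 'k1': -0.0004105002948524072, 'origin': array([-0.38413149, -0.72848742,  0.56143231]), 'rotation': array([ 0.45754408, -0.25968538, -0.43770917,  0.72912797])}
{'fx': 592.6946831866654, 'fy': 592.6946831866654, 'cx': 315.22927485901744, 'cy': 239.32748162778338, 'k1': 0.058642634783383524, 'origin': array([ 0.27582514, -0.25348244,  1.40245701]), 'rotation': array([-0.0596635 ,  0.04903621,  0.71415418, -0.69571512])}
{'time': 0.1, 'joint_positions': array([ 1.2974298 ,  0.33279909, -0.06472878,  1.46086982,  0.02160631,
        1.34989741, -0.08849013]), 'joint_vel': array([ 0.00062721, -0.00151338,  0.00063181, -0.00130878, -0.00106382,
       -0.00021557,  0.00026795]), 'joint_torque': array([ 1.63394758e-03, -6.24547791e+01,  2.46989750e-02, -3.90718067e+01,
       -6.14281395e-02,  3.66626366e-02,  1.01135404e-04]), 'ee_pos': array([ 0.1550232 , -0.6051342 ,  0.24383358]), 'eef_rot': array([ 9.92145985e-01,  1.25083716e-01, -1.07198909e-04, -6.29833049e-04]), 'ft_force': array([ 0.12578678,  0.35982286, -0.34596256]), 'torque': array([ 0.0024096 ,  0.05402354, -0.03684589]), 'grip_force': 0.0, 'width': 0.08716067906439366}
```

View pics/scene0.png

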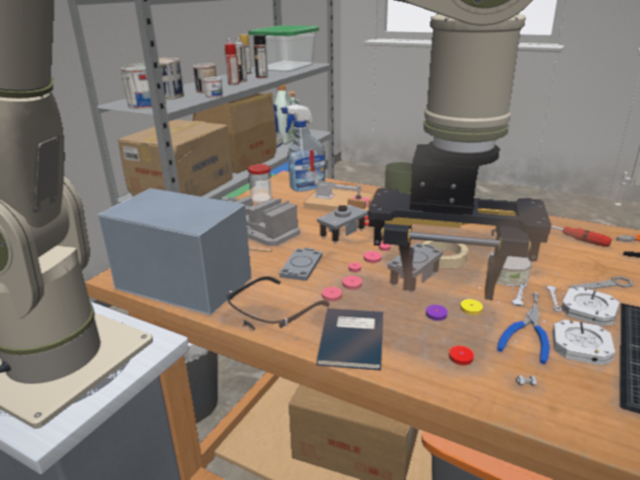

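View pics/top0.png

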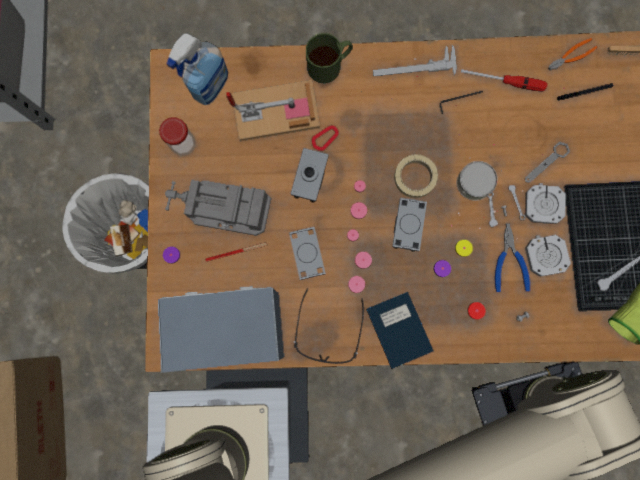

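The look-alike candidates in the top view are:
- **Pink wide discs:** (359,210), (363,260), (357,284).
- **Pink narrow discs:** (360,186), (353,235).
- **Not to touch:** purple (443,268) and (171,255), yellow (464,248), red (477,311), the pink block on the clamp (297,110), and two white round fixtures at (546,205) and (548,255).

The base is at (307,253), the tray at (409,224) and the cover with the button at (310,175). Next I measure and check these in a crop.

```bash
cat >> h.py <<'E'
from scipy.spatial.transform import Rotation as R
_cam=cams.camera
def cam(n):
    c=_cam(n); c['rotation']=R.from_quat(c['rotation']).as_matrix(); return c
def pinks(c,z=.010,box=(330,150,400,310)):
    hsv=cv2.cvtColor(c['img'],cv2.COLOR_RGB2HSV)
    m=cv2.inRange(hsv,(165,70,120),(179,170,255)); x0,y0,x1,y1=box
    k=np.zeros_like(m); k[y0:y1,x0:x1]=m[y0:y1,x0:x1]
    k=cv2.morphologyEx(k,cv2.MORPH_CLOSE,np.ones((5,5)))
    out=[]
    for q in cv2.findContours(k,0,1)[0]:
        if cv2.contourArea(q)<30: continue
        M=cv2.moments(q); u,v=M['m10']/M['m00'],M['m01']/M['m00']
        P=[plane(c,*p[0],z)[:2] for p in q]
        a=cv2.contourArea(np.array(P,dtype=np.float32)*1000)
        out.append((round(u,1),round(v,1),plane(c,u,v,z).round(4)[:2],'dia',round(2*(a/np.pi)**.5,1)))
    return out
E
python3 - <<'E'
from h import *
c=cam('top'); print(c['rotation'].round(3))
for p in pinks(c): print(p)
hsv=cv2.cvtColor(c['img'],cv2.COLOR_RGB2HSV)
m=cv2.inRange(hsv,(0,0,75),(179,55,255))
for n,(x0,y0,x1,y1),z in(('base',(282,218,335,288),.012),('tray',(380,185,440,260),.055),('cover',(280,140,340,205),.055)):
    k=np.zeros_like(m);k[y0:y1,x0:x1]=m[y0:y1,x0:x1]
    k=cv2.morphologyEx(k,cv2.MORPH_CLOSE,np.ones((7,7)))
    q=max(cv2.findContours(k,0,1)[0],key=cv2.contourArea)
    P=np.array([plane(c,*p[0],z)[:2] for p in q],dtype=np.float32)
    b=cv2.minAreaRect(P*1000); print(n,b, cv2.boundingRect(q))
cv2.imwrite('pics/crop1.png',cv2.resize(c['img'][140:310,270:450,::-1],None,fx=4,fy=3.5,interpolation=2))
s=cam('scene');cv2.imwrite('pics/crop2.png',cv2.resize(s['img'][180:320,230:480,::-1],None,fx=3.2,fy=3.2,interpolation=2))
E
```

```text
[[-0.025  0.988 -0.153]
 [-1.    -0.027 -0.013]
 [-0.017  0.153  0.988]]
(356.3, 284.0, array([ 0.3834, -0.3289]), 'dia', 37.8)
(363.0, 259.6, array([ 0.4404, -0.3468]), 'dia', 38.3)
(352.5, 235.0, array([ 0.5  , -0.324]), 'dia', 25.3)
(358.5, 210.1, array([ 0.5601, -0.3404]), 'dia', 37.6)
(359.6, 185.9, array([ 0.6192, -0.3451]), 'dia', 25.3)
base ((460.79815673828125, -214.4852294921875), (116.27727508544922, 62.69610595703125), 11.595088958740234) (289, 227, 37, 53)
tray ((529.1851806640625, -455.304931640625), (64.97630310058594, 145.8513946533203), 79.88555145263672) (392, 186, 35, 65)
cover ((640.43212890625, -226.10968017578125), (63.68968200683594, 116.8849868774414), 73.94705200195312) (291, 148, 38, 53)
```

View pics/crop1.png

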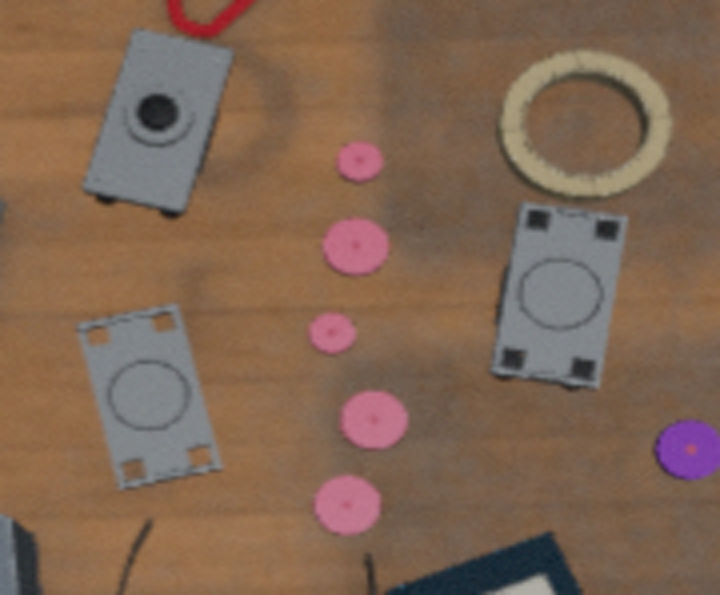

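View pics/crop2.png

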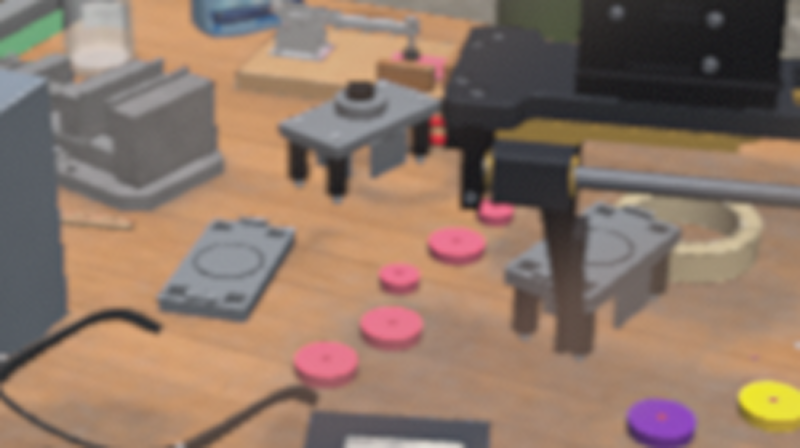

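The crops confirm five pink discs: wide at (358,210), (363,260), (356,284) and narrow at (352,235), (360,186), with diameters matching. The base lies flat at (307,253). The tray stands on legs with open sockets at (409,224), and the cover with the black button is at (310,175).

```bash
cat >> h.py <<'E'
def go(p,yawdeg=None):
    """shift/turn in tool axes to bring TCP to world p with tool-x yaw"""
    s=readout.read_state(); Rm=R.from_quat(s['eef_rot'])
    d=Rm.inv().apply(np.array(p)-s['ee_pos'])
    Rt=R.from_euler('z',yawdeg,degrees=True)*R.from_euler('x',180,degrees=True)
    t=(Rm.inv()*Rt).as_rotvec()
    print('turn',t.round(4),'shift',d.round(4),'at',s['ee_pos'].round(4),'F',s['ft_force'].round(1),'t',round(s['time'],1),'w',round(s['width'],4))
def rect(c,box,z,lo=(85,0,60),hi=(130,70,255)):
    x0,y0,x1,y1=box
    hsv=cv2.cvtColor(c['img'],cv2.COLOR_RGB2HSV); m=cv2.inRange(hsv,lo,hi)
    k=np.zeros_like(m);k[y0:y1,x0:x1]=m[y0:y1,x0:x1]
    k=cv2.morphologyEx(k,cv2.MORPH_CLOSE,np.ones((5,5)))
    q=max(cv2.findContours(k,0,1)[0],key=cv2.contourArea)
    P=np.array([plane(c,*p[0],z)[:2] for p in q],dtype=np.float32)
    (x,y),(w,h),a=cv2.minAreaRect(P*1000)
    if h>w: w,h,a=h,w,a-90
    return dict(c=(round(x,1),round(y,1)),L=round(w,1),W=round(h,1),ang=round(a,1))
E
python3 - <<'E'
from h import *
c=cam('top')
print('tray',rect(c,(380,194,440,262),.055)); print('cover',rect(c,(280,140,340,205),.055)); print('base',rect(c,(282,218,335,288),.012))
s=cam('scene')
for p in pinks(s,box=(300,225,400,310)): print(p)
print('base scene',rect(s,(270,240,330,285),.012)); print('scene proj of base mid',proj(s,(.4608,-.2145,.012)),'top',proj(c,(.4608,-.2145,.012)))
print(proj(s,(.640,-.226,.055)),proj(s,(.52,-.455,.055)))
go((.3834,-.3289,.12),11.6); go((.4404,-.3468,.12),11.6)
E
```

```text
tray {'c': (515.6, -452.4), 'L': 114.8, 'W': 61.5, 'ang': -11.4}
cover {'c': (639.7, -225.9), 'L': 114.7, 'W': 60.0, 'ang': -16.7}
base {'c': (460.8, -213.9), 'L': 113.9, 'W': 58.0, 'ang': 11.8}
(331.5, 293.3, array([ 0.3765, -0.3314]), 'dia', 42.5)
(352.7, 277.4, array([ 0.4503, -0.3426]), 'dia', 53.6)
(375.8, 253.2, array([ 0.5692, -0.3441]), 'dia', 51.2)
base scene {'c': (454.0, -217.6), 'L': 130.2, 'W': 61.5, 'ang': 11.3}
scene proj of base mid (np.float64(301.7707054400608), np.float64(260.8575767745949)) top (np.float64(306.80406672103175), np.float64(252.48971314211704))
(np.float64(342.53936253921256), np.float64(214.07968111187336)) (np.float64(417.35349980379556), np.float64(255.48869311240261))
turn [-0.0003  0.      0.0483] shift [ 0.2898 -0.2111  0.1244] at [ 0.1551 -0.6054  0.2443] F [-0.1 -0.1 -0. ] t 0.3 w 0.0869
turn [-0.0003  0.      0.0483] shift [ 0.3406 -0.1796  0.1244] at [ 0.1551 -0.6054  0.2443] F [-0.1 -0.1 -0. ] t 0.3 w 0.0869
```

step_arm(
  deltas=[
    [[0,0,0.0483,0.145,-0.105,0.06,100],[0,0,0.0483,0.2898,-0.2111,0.1244,100],[0,0,0.0483,0.2898,-0.2111,0.1244,100],[0,0,0.0483,0.2898,-0.2111,0.1244,100],[0,0,0.0483,0.2898,-0.2111,0.1244,100],[0,0,0.0483,0.2898,-0.2111,0.1244,75],[0,0,0.0483,0.2898,-0.2111,0.1244,75],[0,0,0.0483,0.2898,-0.2111,0.1244,75],[0,0,0.0483,0.2898,-0.2111,0.1244,75],[0,0,0.0483,0.2898,-0.2111,0.1244,75]],
  ],
  squeeze=15,
)

```text
time: 1.55
ee_pos: [0.3828, -0.3303, 0.1205]
eef_rot: [0.995, 0.1, 0.0, 0.0]
ft_force: [0.7, 0.2, 0.7]
width: 0.0654
grip_force: 0.0
```

```bash
python3 - <<'E'
from h import *
go((.3834,-.3289,.025),11.6)
c=cam('top');s=cam('scene'); print(pinks(s,box=(300,225,400,310)))
cv2.imwrite('pics/a.png',np.hstack([s['img'][150:400,180:480],c['img'][130:380,240:540]])[:,:,::-1])
E
```

```text
turn [ 0.0008 -0.0002 -0.0021] shift [ 0.0008 -0.0013  0.0955] at [ 0.3828 -0.3303  0.1205] F [0.7 0.2 0.7] t 1.6 w 0.0654
[(331.5, 293.4, array([ 0.3764, -0.3314]), 'dia', 42.7), (352.7, 277.4, array([ 0.4504, -0.3427]), 'dia', 54.0), (375.9, 252.9, array([ 0.5706, -0.3439]), 'dia', 51.6)]
```

View pics/a.png

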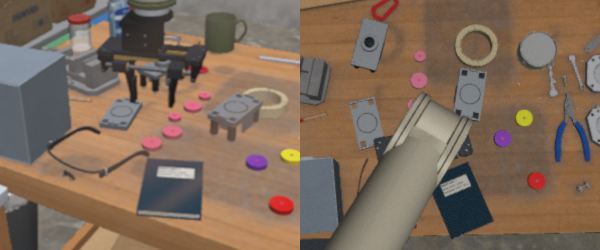

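The gripper is above the nearest disc, with its fingers either side of it in the scene crop near (150,90). The glasses and tray are clear, so I descend and grip.

step_arm(
  deltas=[
    [[0,0,0,0.0008,-0.0013,0.05,75],[0,0,0,0.0008,-0.0013,0.085,75],[0,0,0,0.0008,-0.0013,0.0955,75],[0,0,0,0.0008,-0.0013,0.0955,75],[0,0,0,0.0008,-0.0013,0.0955,30],[0,0,0,0.0008,-0.0013,0.0955,30],[0,0,0,0.0008,-0.0013,0.0955,30],[0,0,0,0.0008,-0.0013,0.0955,30],[0,0,0,0.0008,-0.0013,0.0955,30]],
  ],
  squeeze=15,
)

```text
time: 2.78
ee_pos: [0.3842, -0.3279, 0.0251]
eef_rot: [0.995, 0.101, 0.0, 0.0]
ft_force: [-1.5, -0.1, 4.7]
width: 0.0393
grip_force: 15.0
```

```bash
python3 - <<'E'
from h import *
go((.4608,-.214,.08),11.6); go((.4608,-.214,.038),11.6)
E
```

```text
turn [ 0.0007 -0.0004  0.    ] shift [ 0.0979 -0.0961 -0.0549] at [ 0.3842 -0.3279  0.0251] F [-1.5 -0.1  4.7] t 2.8 w 0.0393
turn [ 0.0007 -0.0004  0.    ] shift [ 0.0979 -0.0961 -0.0129] at [ 0.3842 -0.3279  0.0251] F [-1.5 -0.1  4.7] t 2.8 w 0.0393
```

step_arm(
  deltas=[
    [[0,0,0,0,0,-0.03,30],[0,0,0,0.02,-0.02,-0.055,30],[0,0,0,0.05,-0.05,-0.055,30],[0,0,0,0.08,-0.08,-0.055,30],[0,0,0,0.0979,-0.0961,-0.055,30],[0,0,0,0.0979,-0.0961,-0.055,30],[0,0,0,0.0979,-0.0961,-0.055,30]],
  ],
)

```text
time: 3.65
ee_pos: [0.4599, -0.2145, 0.0794]
eef_rot: [0.995, 0.101, -0.0, 0.0]
ft_force: [0.6, -0.8, -0.4]
width: 0.0392
grip_force: 15.0
```

```bash
python3 - <<'E'
from h import *
go((.4608,-.214,.0375),11.6)
E
```

```text
turn [ 0.0001  0.0007 -0.0007] shift [ 0.001  -0.0004  0.0419] at [ 0.4599 -0.2145  0.0794] F [ 0.6 -0.8 -0.4] t 3.6 w 0.0392
```

step_arm(
  deltas=[
    [[0,0,0,0.001,-0.0004,0.025,30],[0,0,0,0.001,-0.0004,0.038,30],[0,0,0,0.001,-0.0004,0.0415,30],[0,0,0,0.001,-0.0004,0.0415,30],[0,0,0,0.001,-0.0004,0.0415,30],[0,0,0,0.001,-0.0004,0.0415,65],[0,0,0,0.001,-0.0004,0.0415,65],[0,0,0,0.001,-0.0004,0.0415,65],[0,0,0,0.001,-0.0004,0.0,65],[0,0,0,0.001,-0.0004,-0.04,70],[0,0,0,-0.03,0.07,-0.04,75],[0,0,0,-0.03,0.13,-0.04,75],[0,0,0,-0.03,0.13,-0.04,75]],
  ],
)

```text
time: 5.28
ee_pos: [0.456, -0.3519, 0.1196]
eef_rot: [0.995, 0.098, -0.0, 0.001]
ft_force: [-0.3, 1.2, 0.2]
width: 0.0652
grip_force: 0.0
```

```bash
python3 - <<'E'
from h import *
c=cam('top');s=cam('scene'); print(pinks(s,box=(270,225,400,310))); print(pinks(c,box=(285,150,400,310)))
print(pinks(c,z=.022,box=(285,220,335,290)),pinks(s,z=.022,box=(280,235,325,280)),proj(s,(.4608,-.214,.022)))
go((.4404,-.3468,.10),11.6);go((.4404,-.3468,.025),11.6)
cv2.imwrite('pics/b.png',np.hstack([s['img'][150:400,180:480],c['img'][130:380,240:540]])[:,:,::-1])
E
```

```text
[(352.7, 277.3, array([ 0.4506, -0.3425]), 'dia', 53.3), (301.5, 258.7, array([ 0.4719, -0.2071]), 'dia', 46.8), (376.0, 253.0, array([ 0.5704, -0.3441]), 'dia', 51.8)]
[(306.9, 251.7, array([ 0.463 , -0.2148]), 'dia', 38.6), (358.8, 185.4, array([ 0.6205, -0.3432]), 'dia', 23.0)]
[(306.9, 251.7, array([ 0.4614, -0.2151]), 'dia', 38.2)] [(301.5, 258.7, array([ 0.4532, -0.2185]), 'dia', 45.8)] (np.float64(301.41736601069164), np.float64(256.8108964513845))
turn [-0.0003  0.0002 -0.0021] shift [-0.0159 -0.0047  0.0193] at [ 0.457  -0.3483  0.1193] F [ 0.7 -0.3 -0.9] t 5.4 w 0.0654
turn [-0.0003  0.0002 -0.0021] shift [-0.0159 -0.0047  0.0943] at [ 0.457  -0.3483  0.1193] F [ 0.7 -0.3 -0.9] t 5.4 w 0.0654
```

View pics/b.png

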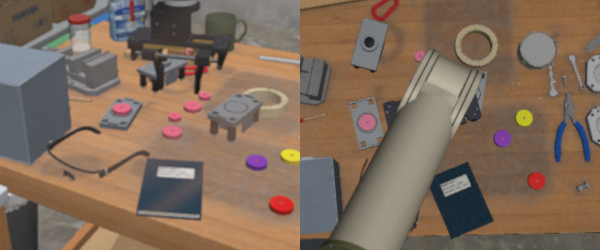

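The first disc sits in the ring at (306.9,251.7), within 1 mm of the middle. The other discs haven't moved, so on to the second wide disc.

step_arm(
  deltas=[
    [[0,0,0,-0.0159,-0.0045,0.02,75],[0,0,0,-0.0159,-0.0045,0.06,75],[0,0,0,-0.0159,-0.0045,0.085,75],[0,0,0,-0.0159,-0.0045,0.0943,75],[0,0,0,-0.0159,-0.0045,0.0943,75],[0,0,0,-0.0159,-0.0045,0.0943,30],[0,0,0,-0.0159,-0.0045,0.0943,30],[0,0,0,-0.0159,-0.0045,0.0943,30],[0,0,0,-0.0159,-0.0045,0.0943,30],[0,0,0,-0.0159,-0.0045,0.0943,30]],
  ],
  squeeze=15,
)

```text
time: 6.62
ee_pos: [0.4411, -0.3461, 0.0258]
eef_rot: [0.995, 0.101, 0.0, 0.0]
ft_force: [-0.7, 0.4, 4.9]
width: 0.0393
grip_force: 15.0
```

```bash
python3 - <<'E'
from h import *
go((.4612,-.2145,.09),11.6)
E
```

```text
turn [ 0.0006 -0.0004 -0.    ] shift [ 0.0462 -0.1249 -0.0643] at [ 0.4411 -0.3461  0.0258] F [-0.7  0.4  4.9] t 6.6 w 0.0393
```

step_arm(
  deltas=[
    [[0,0,0,0,0,-0.03,30],[0,0,0,0,-0.02,-0.0643,30],[0,0,0,0.025,-0.06,-0.0643,30],[0,0,0,0.04,-0.1,-0.0643,30],[0,0,0,0.0462,-0.1249,-0.0643,30],[0,0,0,0.0462,-0.1249,-0.0643,30],[0,0,0,0.0462,-0.1249,-0.0643,30],[0,0,0,0.0462,-0.1249,-0.0643,30]],
  ],
)

```text
time: 7.62
ee_pos: [0.4607, -0.2155, 0.0895]
eef_rot: [0.995, 0.1, -0.0, 0.0]
ft_force: [0.3, 0.5, -0.1]
width: 0.0391
grip_force: 15.0
```

```bash
python3 - <<'E'
from h import *
go((.4612,-.2145,.0485),11.6)
E
```

```text
turn [ 0.0002  0.0002 -0.0017] shift [ 0.0007 -0.0009  0.041 ] at [ 0.4607 -0.2155  0.0895] F [ 0.3  0.5 -0.1] t 7.6 w 0.0391
```

step_arm(
  deltas=[
    [[0,0,0,0.0007,-0.0009,0.025,30],[0,0,0,0.0007,-0.0009,0.037,30],[0,0,0,0.0007,-0.0009,0.0407,30],[0,0,0,0.0007,-0.0009,0.0407,30],[0,0,0,0.0007,-0.0009,0.0407,30],[0,0,0,0.0007,-0.0009,0.0407,65],[0,0,0,0.0007,-0.0009,0.0407,65],[0,0,0,0.0007,-0.0009,0.0407,65],[0,0,0,0.0007,-0.0009,0.0,65],[0,0,0,0.0007,-0.0009,-0.03,70],[0,0,0,-0.02,0.07,-0.05,75],[0,0,0,-0.05,0.13,-0.05,75],[0,0,0,-0.05,0.15,-0.05,75],[0,0,0,-0.05,0.15,-0.05,75]],
  ],
)

```text
time: 9.38
ee_pos: [0.4409, -0.3745, 0.1395]
eef_rot: [0.995, 0.099, -0.0, 0.0]
ft_force: [-0.1, 0.5, -0.3]
width: 0.065
grip_force: 0.0
```

```bash
python3 - <<'E'
from h import *
c=cam('top');s=cam('scene'); print(pinks(s,box=(270,225,400,310))); print(pinks(c,box=(285,150,400,310)))
print(pinks(c,z=.032,box=(285,220,335,290)),proj(s,(.4608,-.214,.032)))
go((.5601,-.3404,.10),11.6);go((.5601,-.3404,.025),11.6)
E
```

```text
[(354.4, 266.7, array([ 0.4921, -0.327 ]), 'dia', 29.4), (301.5, 256.7, array([ 0.4803, -0.2025]), 'dia', 55.8), (376.0, 252.9, array([ 0.5706, -0.3441]), 'dia', 51.6)]
[(306.8, 251.2, array([ 0.4641, -0.2144]), 'dia', 38.7), (351.9, 232.4, array([ 0.5063, -0.3229]), 'dia', 16.9), (358.5, 210.0, array([ 0.5602, -0.3405]), 'dia', 37.6), (359.6, 185.9, array([ 0.6192, -0.3451]), 'dia', 25.4)]
[(306.8, 251.2, array([ 0.4612, -0.215 ]), 'dia', 38.1)] (np.float64(301.2594451305841), np.float64(252.7820172594877))
turn [-0.0008  0.      0.0001] shift [ 0.1215 -0.006   0.0394] at [ 0.4423 -0.3707  0.1394] F [0.3 0.8 0.5] t 9.5 w 0.0653
turn [-0.0008  0.      0.0001] shift [ 0.1215 -0.0059  0.1144] at [ 0.4423 -0.3707  0.1394] F [0.3 0.8 0.5] t 9.5 w 0.0653
```

step_arm(
  deltas=[
    [[0,0,0,0.06,-0.006,0,75],[0,0,0,0.1215,-0.006,0.01,75],[0,0,0,0.1215,-0.006,0.05,75],[0,0,0,0.1215,-0.006,0.09,75],[0,0,0,0.1215,-0.006,0.1144,75],[0,0,0,0.1215,-0.006,0.1144,75],[0,0,0,0.1215,-0.006,0.1144,75],[0,0,0,0.1215,-0.006,0.1144,30],[0,0,0,0.1215,-0.006,0.1144,30],[0,0,0,0.1215,-0.006,0.1144,30],[0,0,0,0.1215,-0.006,0.1144,30],[0,0,0,0.1215,-0.006,0.1144,30]],
  ],
  squeeze=15,
)

```text
time: 10.98
ee_pos: [0.56, -0.341, 0.0254]
eef_rot: [0.995, 0.101, 0.0, 0.0]
ft_force: [-0.5, 0.1, 2.1]
width: 0.0391
grip_force: 15.0
```

```bash
python3 - <<'E'
from h import *
go((.4612,-.2145,.10),11.6)
E
```

```text
turn [ 0.0001 -0.0001 -0.    ] shift [-0.0713 -0.1438 -0.0747] at [ 0.56   -0.341   0.0254] F [-0.5  0.1  2.1] t 11.0 w 0.0391
```

step_arm(
  deltas=[
    [[0,0,0,0,0,-0.03,30],[0,0,0,-0.01,-0.02,-0.0747,30],[0,0,0,-0.03,-0.06,-0.0747,30],[0,0,0,-0.055,-0.11,-0.0747,30],[0,0,0,-0.0713,-0.1438,-0.0747,30],[0,0,0,-0.0713,-0.1438,-0.0747,30],[0,0,0,-0.0713,-0.1438,-0.0747,30],[0,0,0,-0.0713,-0.1438,-0.0747,30]],
  ],
)

```text
time: 11.98
ee_pos: [0.4617, -0.2153, 0.1]
eef_rot: [0.995, 0.101, 0.0, 0.0]
ft_force: [0.1, -0.3, -0.6]
width: 0.0393
grip_force: 15.0
```

```bash
python3 - <<'E'
from h import *
go((.4612,-.2145,.0578),11.6)
E
```

```text
turn [ 0.0002 -0.0004 -0.001 ] shift [-0.0003 -0.0009  0.0422] at [ 0.4617 -0.2153  0.1   ] F [ 0.1 -0.3 -0.6] t 12.0 w 0.0393
```

step_arm(
  deltas=[
    [[0,0,0,-0.0003,-0.0009,0.025,30],[0,0,0,-0.0003,-0.0009,0.038,30],[0,0,0,-0.0003,-0.0009,0.042,30],[0,0,0,-0.0003,-0.0009,0.042,30],[0,0,0,-0.0003,-0.0009,0.042,30],[0,0,0,-0.0003,-0.0009,0.042,65],[0,0,0,-0.0003,-0.0009,0.042,65],[0,0,0,-0.0003,-0.0009,0.042,65],[0,0,0,-0.0003,-0.0009,0.0,65],[0,0,0,-0.0003,-0.0009,-0.03,70],[0,0,0,-0.02,0.07,-0.05,100],[0,0,0,-0.08,0.13,-0.05,100],[0,0,0,-0.08,0.19,-0.05,100],[0,0,0,-0.08,0.19,-0.05,100],[0,0,0,-0.08,0.19,-0.05,100]],
  ],
)

```text
time: 13.85
ee_pos: [0.42, -0.4187, 0.1496]
eef_rot: [0.995, 0.099, -0.0, 0.0]
ft_force: [-0.2, 0.4, -0.3]
width: 0.0867
grip_force: 0.0
```

```bash
python3 - <<'E'
from h import *
c=cam('top');s=cam('scene'); print(pinks(c,box=(285,150,400,310)))
print(pinks(c,z=.042,box=(285,220,335,290)),rect(c,(380,194,440,262),.055),rect(c,(282,218,335,288),.012))
cv2.imwrite('pics/d.png',np.hstack([s['img'][150:400,180:480],c['img'][130:380,240:540]])[:,:,::-1])
go((.5156,-.4524,.15),-11.4)
E
```

```text
[(306.6, 250.4, array([ 0.4661, -0.214 ]), 'dia', 39.0), (352.5, 234.9, array([ 0.5002, -0.3241]), 'dia', 25.2), (359.6, 185.9, array([ 0.6192, -0.3451]), 'dia', 25.3)]
[(306.6, 250.4, array([ 0.4617, -0.2149]), 'dia', 38.1)] {'c': (543.5, -441.6), 'L': 62.9, 'W': 27.9, 'ang': -13.1} {'c': (460.8, -213.9), 'L': 113.9, 'W': 58.3, 'ang': 11.8}
turn [-8.00e-04  1.00e-04  4.02e-01] shift [ 0.0849  0.0549 -0.0003] at [ 0.4213 -0.4158  0.1497] F [0.4 0.4 0.4] t 13.9 w 0.0868
```

View pics/d.png

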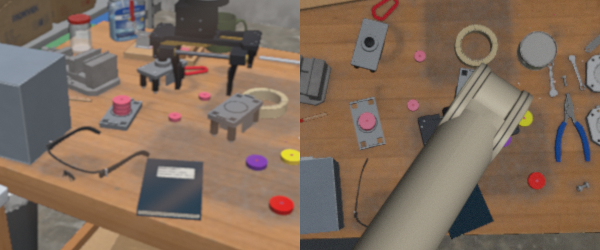

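The crop shows all three wide discs piled on the base at (122,103) in the left half. Before gripping the tray, I refine its pose from its socket centres in the first picture.

```bash
python3 - <<'E'
from h import *
c=cam('top'); im=cv2.imread('pics/top0.png')
g=cv2.cvtColor(im,cv2.COLOR_BGR2GRAY).astype(float)
def dark(u,v):
    y,x=np.mgrid[int(v)-4:int(v)+5,int(u)-4:int(u)+5]; w=np.clip(110-g[y,x],0,None); return (w*x).sum()/w.sum(),(w*y).sum()/w.sum()
Q=[]
for a,b in((538,219),(607,229),(513,358),(583,368)):
    p=dark(270+a/4,140+b/3.5); Q.append(plane(c,*p,.055)[:2]); print(np.round(p,1),Q[-1].round(4))
Q=np.array(Q); print(Q.mean(0), np.degrees(np.arctan2(*((Q[0]-Q[2])+(Q[1]-Q[3]))[::-1])), np.linalg.norm(Q[0]-Q[2]),np.linalg.norm(Q[0]-Q[1]))
E
```

```text
[404.  202.2] [ 0.5664 -0.4433]
[421.3 205.1] [ 0.5584 -0.4827]
[397.8 242. ] [ 0.4736 -0.4247]
[415.2 245. ] [ 0.4657 -0.464 ]
[ 0.51601607 -0.45366828] -11.37219483001762 0.09467164079254248 0.040206750391251586
```

step_arm(
  deltas=[
    [[0,0,0.15,0.03,0.02,0,100],[0,0,0.3,0.06,0.04,0,100],[0,0,0.402,0.0849,0.0549,0,100],[0,0,0.402,0.0849,0.0549,0,100],[0,0,0.402,0.0849,0.0549,0,100],[0,0,0.402,0.0849,0.0549,0,100]],
  ],
)

```text
time: 14.75
ee_pos: [0.5146, -0.4532, 0.1503]
eef_rot: [0.995, -0.099, -0.0, 0.0]
ft_force: [-0.2, 0.6, -0.2]
width: 0.0872
grip_force: 0.0
```

```bash
python3 - <<'E'
from h import *
go((.5156,-.4524,.052),-11.0)
s=cam('scene');x=cv2.resize(s['img'][190:320,340:500,::-1],None,fx=4,fy=4);cv2.imwrite('pics/e.png',x)
E
```

```text
turn [ 0.0003  0.0001 -0.007 ] shift [ 0.0009 -0.001   0.0983] at [ 0.5146 -0.4532  0.1503] F [-0.2  0.6 -0.2] t 14.8 w 0.0872
```

View pics/e.png

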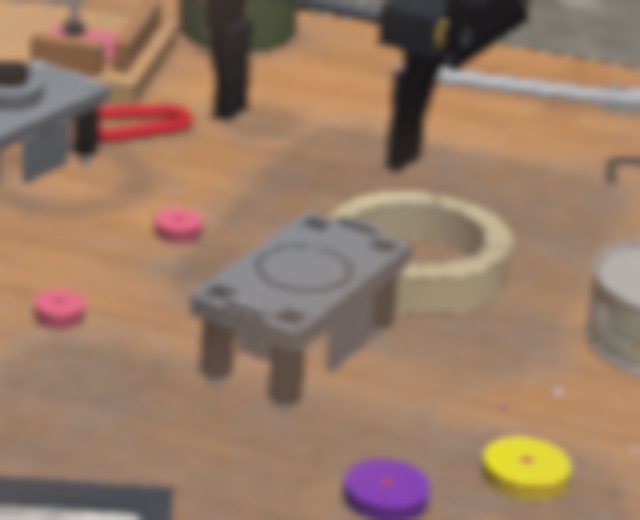

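The picture shows the tray standing under the open fingers, with the ring and sockets visible and the tape roll clear behind it. The sockets give its centre as (0.516,-0.4535) at -11.4°, with measured spacings of 94.7 and 40.2 mm against the true 94 and 40 mm.

step_arm(
  deltas=[
    [[0,0,0,0.0014,0.0,0.05,100],[0,0,0,0.0014,0.0,0.085,100],[0,0,0,0.0014,0.0,0.0985,100],[0,0,0,0.0014,0.0,0.0985,100],[0,0,0,0.0014,0.0,0.0985,60],[0,0,0,0.0014,0.0,0.0985,60],[0,0,0,0.0014,0.0,0.0985,60],[0,0,0,0.0014,0.0,0.0985,60],[0,0,0,0.0014,0.0,0.0985,60],[0,0,0,0.0014,0.0,0.0985,60]],
  ],
  squeeze=40,
)

```text
time: 16.05
ee_pos: [0.517, -0.4539, 0.0521]
eef_rot: [0.995, -0.1, 0.0, 0.0]
ft_force: [-1.1, 0.7, 5.2]
width: 0.0616
grip_force: 40.0
```

```bash
python3 - <<'E'
from h import *
go((.4612,-.2145,.17),11.8)
E
```

```text
turn [ 0.0007 -0.0008 -0.4054] shift [-0.102  -0.2235 -0.1181] at [ 0.517  -0.4539  0.0521] F [-1.1  0.7  5.2] t 16.1 w 0.0616
```

step_arm(
  deltas=[
    [[0,0,0,0,0,-0.05,60],[0,0,0,0,0,-0.1,60],[0,0,-0.1,-0.025,-0.05,-0.1181,60],[0,0,-0.2,-0.05,-0.1,-0.1181,60],[0,0,-0.3,-0.075,-0.15,-0.1181,60],[0,0,-0.4,-0.095,-0.2,-0.1181,60],[0,0,-0.4054,-0.102,-0.2235,-0.1181,60],[0,0,-0.4054,-0.102,-0.2235,-0.1181,60],[0,0,-0.4054,-0.102,-0.2235,-0.1181,60],[0,0,-0.4054,-0.102,-0.2235,-0.1181,60]],
  ],
)

```text
time: 17.3
ee_pos: [0.4609, -0.2156, 0.1693]
eef_rot: [0.995, 0.102, -0.0, -0.0]
ft_force: [-0.7, -0.5, -1.5]
width: 0.0617
grip_force: 40.0
```

```bash
python3 - <<'E'
from h import *
go((.4617,-.2141,.075),11.8)
g=cv2.imread('pics/top0.png').astype(int)
c=cam('top'); s=cam('scene')
# base ring from the first picture: dark pixels near 24mm radius
gr=g.sum(2)/3; pts=[]
for t in np.arange(0,360,6):
    best=min(((gr[int(round(v)),int(round(u))],x,y) for x,y,u,v in ((x,y,*proj(c,(x,y,.012))) for x,y in ((.4608+q*np.cos(np.radians(t)),-.2142+q*np.sin(np.radians(t))) for q in np.arange(.019,.0285,.0005)))))
    pts.append(best[1:])
e=cv2.fitEllipse(np.array(pts,dtype=np.float32)*1000); print('ring',e)
cv2.imwrite('pics/f.png',cv2.resize(s['img'][180:310,230:390,::-1],None,fx=4,fy=4))
E
```

```text
turn [-0.0001  0.0002 -0.0022] shift [ 0.0011 -0.0013  0.0943] at [ 0.4609 -0.2156  0.1693] F [-0.7 -0.5 -1.5] t 17.3 w 0.0617
ring ((459.7416076660156, -214.18020629882812), (45.95500183105469, 47.0179328918457), 96.8699951171875)
```

View pics/f.png

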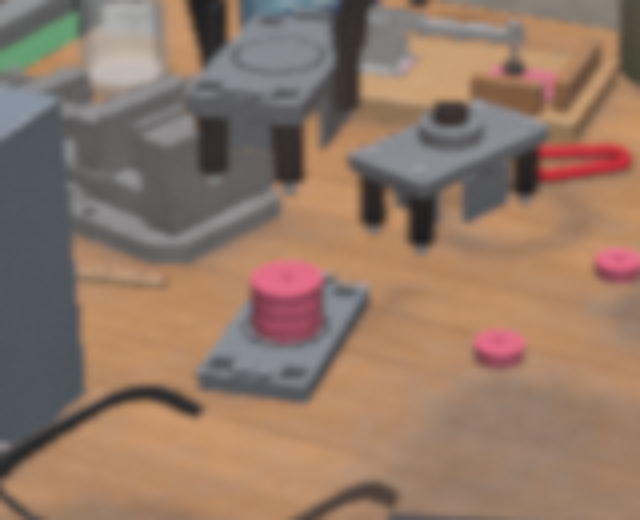

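The three-disc pile is neat in the middle of the base at (288,300) in the crop, and the tray hangs level above it. I lower it to just above the sockets.

step_arm(
  deltas=[
    [[0,0,-0.002,0.0006,-0.0013,0.04,60],[0,0,-0.002,0.0006,-0.0013,0.08,60],[0,0,-0.002,0.0006,-0.0013,0.101,60],[0,0,-0.002,0.0006,-0.0013,0.101,60],[0,0,-0.002,0.0006,-0.0013,0.101,60]],
  ],
)

```text
time: 18.02
ee_pos: [0.462, -0.2134, 0.0695]
eef_rot: [0.995, 0.104, 0.001, 0.0]
ft_force: [0.4, -0.3, -1.3]
width: 0.0614
grip_force: 40.0
```

```bash
python3 - <<'E'
from h import *
go((.4612,-.2141,.055),11.8)
E
```

```text
turn [ 0.0008 -0.0011  0.0016] shift [-0.0009  0.0005  0.0145] at [ 0.462  -0.2134  0.0695] F [ 0.4 -0.3 -1.3] t 18.0 w 0.0614
```

step_arm(
  deltas=[
    [[0,0,0.0016,-0.0009,0.0005,0.003,60],[0,0,0.0016,-0.0009,0.0005,0.007,60],[0,0,0.0016,-0.0009,0.0005,0.011,60],[0,0,0.0016,-0.0009,0.0005,0.0145,60],[0,0,0.0016,-0.0009,0.0005,0.0155,60],[0,0,0.0016,-0.0009,0.0005,0.0155,60]],
  ],
)

```text
time: 18.77
ee_pos: [0.4606, -0.2137, 0.0552]
eef_rot: [0.995, 0.103, -0.0, 0.0]
ft_force: [-13.3, 5.5, 29.2]
width: 0.0614
grip_force: 40.0
```

Seated height reached, with an upward force of 29 N. I release and retreat.

step_arm(
  deltas=[
    [[0,0,0,0,0,-0.001,60],[0,0,0,0,0,-0.001,100],[0,0,0,0,0,-0.001,100],[0,0,0,0,0,-0.001,100],[0,0,0,0,0,-0.001,100],[0,0,0,0,0,-0.04,100],[0,0,0,0,0,-0.09,100],[0,0,0,-0.04,0.06,-0.1,90],[0,0,0,-0.08,0.12,-0.1,70],[0,0,0,-0.08,0.17,-0.1,70],[0,0,0,-0.08,0.17,-0.1,70],[0,0,0,-0.08,0.17,-0.1,70]],
  ],
  squeeze=15,
)

```text
time: 20.27
ee_pos: [0.4171, -0.3961, 0.1526]
eef_rot: [0.995, 0.103, -0.0, -0.0]
ft_force: [0.4, 1.7, 0.3]
width: 0.0615
grip_force: 0.0
```

```bash
cat >> h.py <<'E'
def sockets(c,mid,ang,z):
    g=cv2.cvtColor(c['img'],cv2.COLOR_RGB2GRAY).astype(float); Q=[]
    ca,sa=np.cos(np.radians(ang)),np.sin(np.radians(ang))
    for a,b in((.047,.02),(.047,-.02),(-.047,.02),(-.047,-.02)):
        u,v=proj(c,(mid[0]+a*ca-b*sa,mid[1]+a*sa+b*ca,z))
        y,x=np.mgrid[int(round(v))-4:int(round(v))+5,int(round(u))-4:int(round(u))+5]; w=np.clip(110-g[y,x],0,None)
        Q.append(plane(c,(w*x).sum()/w.sum(),(w*y).sum()/w.sum(),z)[:2])
    Q=np.array(Q); d=(Q[0]-Q[2])+(Q[1]-Q[3])
    return Q.mean(0).round(4),np.degrees(np.arctan2(d[1],d[0])).round(2),np.linalg.norm(Q[0]-Q[2]),np.linalg.norm(Q[0]-Q[1])
E
python3 - <<'E'
from h import *
c=cam('top');s=cam('scene')
print('tray',sockets(c,(.4603,-.2142),11.8,.058)); print(pinks(c))
go((.5002,-.3241,.10),11.8); go((.5002,-.3241,.025),11.8)
cv2.imwrite('pics/g.png',cv2.resize(s['img'][180:310,230:390,::-1],None,fx=4,fy=4))
E
```

```text
tray (array([ 0.4593, -0.215 ]), np.float64(11.92), np.float64(0.09465867868502442), np.float64(0.039760730772693785))
[(352.6, 235.0, array([ 0.5001, -0.3242]), 'dia', 25.0), (359.5, 185.9, array([ 0.6193, -0.345 ]), 'dia', 25.5)]
turn [-0.0007 -0.0002  0.0023] shift [ 0.0954 -0.0522  0.053 ] at [ 0.4176 -0.3949  0.1529] F [ 0.3  1.9 -0.3] t 20.4 w 0.0612
turn [-0.0007 -0.0002  0.0023] shift [ 0.0954 -0.0521  0.128 ] at [ 0.4176 -0.3949  0.1529] F [ 0.3  1.9 -0.3] t 20.4 w 0.0612
```

View pics/g.png

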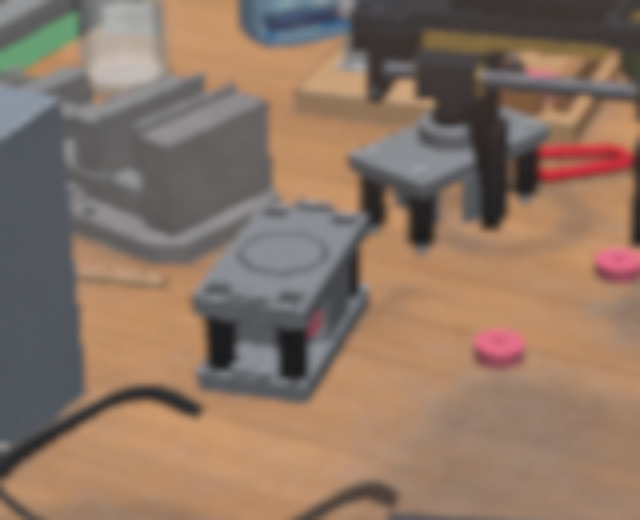

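The tray is seated on the base at (280,290) in the crop, with its leg shoulders on the board and pink showing inside. Its centre is (0.4593,-0.215) at 11.9°. Next is the first narrow disc.

step_arm(
  deltas=[
    [[0,0,0,0.05,-0.03,0.02,70],[0,0,0,0.0954,-0.0522,0.05,70],[0,0,0,0.0954,-0.0522,0.08,70],[0,0,0,0.0954,-0.0522,0.115,70],[0,0,0,0.0954,-0.0522,0.1278,70],[0,0,0,0.0954,-0.0522,0.1278,70],[0,0,0,0.0954,-0.0522,0.1278,20],[0,0,0,0.0954,-0.0522,0.1278,20],[0,0,0,0.0954,-0.0522,0.1278,20],[0,0,0,0.0954,-0.0522,0.1278,20],[0,0,0,0.0954,-0.0522,0.1278,20]],
  ],
  squeeze=12,
)

```text
time: 21.75
ee_pos: [0.4998, -0.3259, 0.0255]
eef_rot: [0.995, 0.103, 0.0, 0.0]
ft_force: [-0.7, 0.4, 2.8]
width: 0.0273
grip_force: 12.0
```

```bash
python3 - <<'E'
from h import *
go((.4596,-.2147,.14),11.8)
E
```

```text
turn [ 0.0003 -0.0002  0.0002] shift [-0.0166 -0.1171 -0.1145] at [ 0.4998 -0.3259  0.0255] F [-0.7  0.4  2.8] t 21.8 w 0.0273
```

Tray top is at z = 0.058, so I place at TCP z ≈ 0.0255 + 0.058 = 0.0835.

step_arm(
  deltas=[
    [[0,0,0,0,0,-0.05,20],[0,0,0,0,0,-0.1,20],[0,0,0,-0.006,-0.04,-0.1145,20],[0,0,0,-0.012,-0.08,-0.1145,20],[0,0,0,-0.0166,-0.1171,-0.1145,20],[0,0,0,-0.0166,-0.1171,-0.1145,20],[0,0,0,-0.0166,-0.1171,-0.1145,20],[0,0,0,-0.0166,-0.1171,-0.1145,20]],
  ],
)

```text
time: 22.75
ee_pos: [0.4596, -0.2155, 0.1396]
eef_rot: [0.995, 0.102, -0.0, 0.0]
ft_force: [-0.2, -0.3, -0.3]
width: 0.027
grip_force: 12.0
```

```bash
python3 - <<'E'
from h import *
go((.4596,-.2147,.0838),11.8)
E
```

```text
turn [ 0.0001  0.     -0.0009] shift [ 0.0002 -0.0008  0.0558] at [ 0.4596 -0.2155  0.1396] F [-0.2 -0.3 -0.3] t 22.8 w 0.027
```

step_arm(
  deltas=[
    [[0,0,0,0.0002,-0.0008,0.035,20],[0,0,0,0.0002,-0.0008,0.05,20],[0,0,0,0.0002,-0.0008,0.0558,20],[0,0,0,0.0002,-0.0008,0.0558,20],[0,0,0,0.0002,-0.0008,0.0558,20],[0,0,0,0.0002,-0.0008,0.0558,60],[0,0,0,0.0002,-0.0008,0.0558,60],[0,0,0,0.0002,-0.0008,0.0558,60],[0,0,0,0.0002,-0.0008,0.0558,60],[0,0,0,0.0002,-0.0008,0.01,60],[0,0,0,0.0002,-0.0008,-0.01,70],[0,0,0,-0.04,0.06,-0.01,70],[0,0,0,-0.08,0.12,-0.01,70],[0,0,0,-0.08,0.17,-0.01,70],[0,0,0,-0.08,0.17,-0.01,70],[0,0,0,-0.08,0.17,-0.01,70]],
  ],
)

```text
time: 24.75
ee_pos: [0.4161, -0.397, 0.1494]
eef_rot: [0.995, 0.103, -0.0, -0.0]
ft_force: [0.4, 1.6, -0.1]
width: 0.0607
grip_force: 0.0
```

```bash
python3 - <<'E'
from h import *
c=cam('top')
print(pinks(c),pinks(c,z=.068,box=(285,220,335,280)),'tray',sockets(c,(.4603,-.2142),11.8,.058))
go((.6195,-.345,.10),11.8); go((.6195,-.345,.0252),11.8)
E
```

```text
[(359.4, 185.9, array([ 0.6193, -0.3448]), 'dia', 25.3)] [(306.2, 249.1, array([ 0.4612, -0.2149]), 'dia', 25.4)] tray (array([ 0.4593, -0.2151]), np.float64(11.87), np.float64(0.0946260519453327), np.float64(0.03970314275235232))
turn [-0.0009 -0.0001  0.0015] shift [ 0.2092 -0.0082  0.0496] at [ 0.4164 -0.3962  0.1495] F [ 0.7  0.9 -0.9] t 24.8 w 0.0609
turn [-0.0009 -0.0001  0.0015] shift [ 0.2092 -0.0081  0.1244] at [ 0.4164 -0.3962  0.1495] F [ 0.7  0.9 -0.9] t 24.8 w 0.0609
```

step_arm(
  deltas=[
    [[0,0,0,0.06,-0.003,0,70],[0,0,0,0.12,-0.006,0,70],[0,0,0,0.18,-0.008,0,70],[0,0,0,0.2092,-0.0082,0.03,70],[0,0,0,0.2092,-0.0082,0.07,70],[0,0,0,0.2092,-0.0082,0.11,70],[0,0,0,0.2092,-0.0082,0.1242,70],[0,0,0,0.2092,-0.0082,0.1242,70],[0,0,0,0.2092,-0.0082,0.1242,70],[0,0,0,0.2092,-0.0082,0.1242,20],[0,0,0,0.2092,-0.0082,0.1242,20],[0,0,0,0.2092,-0.0082,0.1242,20],[0,0,0,0.2092,-0.0082,0.1242,20],[0,0,0,0.2092,-0.0082,0.1242,20]],
  ],
  squeeze=12,
)

```text
time: 26.55
ee_pos: [0.6191, -0.3465, 0.0256]
eef_rot: [0.995, 0.103, 0.0, 0.0]
ft_force: [-0.5, 0.3, 0.9]
width: 0.027
grip_force: 12.0
```

```bash
python3 - <<'E'
from h import *
go((.4600,-.2147,.145),11.8)
E
```

```text
turn [ 0.0001 -0.      0.0004] shift [-0.1287 -0.1616 -0.1194] at [ 0.6191 -0.3465  0.0256] F [-0.5  0.3  0.9] t 26.6 w 0.027
```

step_arm(
  deltas=[
    [[0,0,0,0,0,-0.05,20],[0,0,0,0,0,-0.11,20],[0,0,0,-0.04,-0.05,-0.1194,20],[0,0,0,-0.08,-0.1,-0.1194,20],[0,0,0,-0.11,-0.14,-0.1194,20],[0,0,0,-0.1287,-0.1616,-0.1194,20],[0,0,0,-0.1287,-0.1616,-0.1194,20],[0,0,0,-0.1287,-0.1616,-0.1194,20],[0,0,0,-0.1287,-0.1616,-0.1194,20]],
  ],
)

```text
time: 27.68
ee_pos: [0.4606, -0.2152, 0.1449]
eef_rot: [0.995, 0.103, 0.0, -0.0]
ft_force: [0.7, -0.0, -0.3]
width: 0.0274
grip_force: 12.0
```

```bash
python3 - <<'E'
from h import *
go((.4600,-.2147,.0939),11.8)
E
```

```text
turn [-0.     -0.0003 -0.0001] shift [-0.0005 -0.0006  0.051 ] at [ 0.4606 -0.2152  0.1449] F [ 0.7 -0.  -0.3] t 27.7 w 0.0274
```

step_arm(
  deltas=[
    [[0,0,0,-0.0005,-0.0006,0.03,20],[0,0,0,-0.0005,-0.0006,0.046,20],[0,0,0,-0.0005,-0.0006,0.051,20],[0,0,0,-0.0005,-0.0006,0.051,20],[0,0,0,-0.0005,-0.0006,0.051,20],[0,0,0,-0.0005,-0.0006,0.051,60],[0,0,0,-0.0005,-0.0006,0.051,60],[0,0,0,-0.0005,-0.0006,0.051,60],[0,0,0,-0.0005,-0.0006,0.051,60],[0,0,0,-0.0005,-0.0006,0.01,60],[0,0,0,-0.0005,-0.0006,-0.03,80],[0,0,0,-0.04,0.06,-0.04,100],[0,0,0,-0.08,0.12,-0.04,100],[0,0,0,-0.08,0.17,-0.04,100],[0,0,0,-0.08,0.17,-0.04,100],[0,0,0,-0.08,0.17,-0.04,100]],
  ],
)

```text
time: 29.68
ee_pos: [0.4166, -0.3972, 0.1846]
eef_rot: [0.995, 0.103, -0.0, -0.0]
ft_force: [0.3, 0.9, 0.1]
width: 0.0865
grip_force: 0.0
```

```bash
python3 - <<'E'
from h import *
c=cam('top');s=cam('scene')
print(pinks(c),pinks(c,z=.078,box=(285,220,335,280)),'tray',sockets(c,(.4603,-.2142),11.8,.058))
print('cover',rect(c,(280,140,340,205),.055),rect(c,(280,140,340,205),.055,lo=(0,0,75),hi=(179,55,255)))
go((.640,-.226,.18),-16.5)
cv2.imwrite('pics/i.png',np.hstack([cv2.resize(s['img'][180:310,240:390,::-1],(400,347)),cv2.resize(c['img'][140:290,260:410,::-1],(347,347))]))
E
```

```text
[] [(306.4, 248.6, array([ 0.461 , -0.2155]), 'dia', 25.7)] tray (array([ 0.4593, -0.215 ]), np.float64(11.94), np.float64(0.09472916255124635), np.float64(0.03959492321781678))
cover {'c': (639.7, -226.0), 'L': 114.7, 'W': 60.2, 'ang': -16.7} {'c': (640.7, -226.2), 'L': 116.3, 'W': 63.7, 'ang': -16.0}
turn [-6.000e-04 -1.000e-04  4.962e-01] shift [ 0.2532 -0.1202  0.0051] at [ 0.4172 -0.396   0.1849] F [0.5 0.  0.4] t 29.8 w 0.087
```

View pics/i.png

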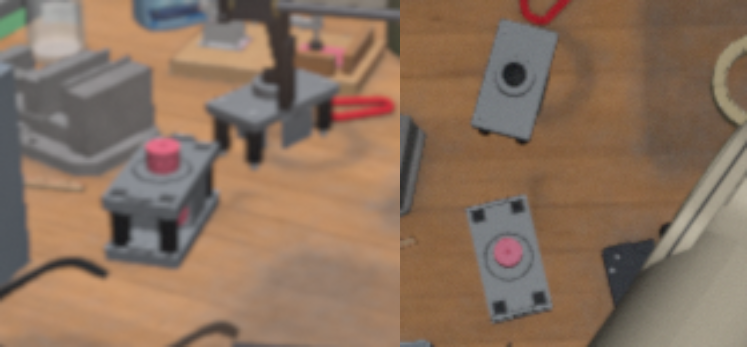

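The crop shows two narrow discs piled in the ring of the seated tray at (163,155) on the left. The cover is undisturbed at (514,75) on the right, so I move over it.

step_arm(
  deltas=[
    [[0,0,0.1,0.05,-0.024,0.005,100],[0,0,0.22,0.1,-0.048,0.005,100],[0,0,0.34,0.15,-0.072,0.005,100],[0,0,0.46,0.2,-0.096,0.005,100],[0,0,0.496,0.2532,-0.1202,0.005,100],[0,0,0.496,0.2532,-0.1202,0.005,100],[0,0,0.496,0.2532,-0.1202,0.005,100],[0,0,0.496,0.2532,-0.1202,0.005,100]],
  ],
)

```text
time: 30.78
ee_pos: [0.6389, -0.2288, 0.1803]
eef_rot: [0.989, -0.145, 0.0, 0.0]
ft_force: [-0.6, -0.5, -0.2]
width: 0.0869
grip_force: 0.0
```

```bash
python3 - <<'E'
from h import *
go((.6402,-.2261,.0525),-16.4)
E
```

```text
turn [ 0.0007 -0.0001 -0.0046] shift [ 0.0004 -0.0031  0.1278] at [ 0.6389 -0.2288  0.1803] F [-0.6 -0.5 -0.2] t 30.8 w 0.0869
```

step_arm(
  deltas=[
    [[0,0,-0.004,0.0004,-0.0028,0.05,100],[0,0,-0.004,0.0004,-0.0028,0.09,100],[0,0,-0.004,0.0004,-0.0028,0.118,100],[0,0,-0.004,0.0004,-0.0028,0.1278,100],[0,0,-0.004,0.0004,-0.0028,0.1278,100],[0,0,-0.004,0.0004,-0.0028,0.1278,60],[0,0,-0.004,0.0004,-0.0028,0.1278,60],[0,0,-0.004,0.0004,-0.0028,0.1278,60],[0,0,-0.004,0.0004,-0.0028,0.1278,60],[0,0,-0.004,0.0004,-0.0028,0.1278,60]],
  ],
  squeeze=40,
)

```text
time: 32.02
ee_pos: [0.6413, -0.2253, 0.0527]
eef_rot: [0.99, -0.142, 0.0, 0.0]
ft_force: [-0.2, 0.9, 4.4]
width: 0.0619
grip_force: 40.0
```

```bash
python3 - <<'E'
from h import *
go((.4595,-.2149,.20),11.9)
E
```

```text
turn [ 2.000e-04 -9.000e-04 -4.931e-01] shift [-0.1773  0.0412 -0.1474] at [ 0.6413 -0.2253  0.0527] F [-0.2  0.9  4.4] t 32.0 w 0.0619
```

step_arm(
  deltas=[
    [[0,0,0,0,0,-0.05,60],[0,0,0,0,0,-0.1,60],[0,0,-0.05,-0.01,0,-0.1474,60],[0,0,-0.15,-0.05,0.01,-0.1474,60],[0,0,-0.27,-0.09,0.02,-0.1474,60],[0,0,-0.39,-0.13,0.03,-0.1474,60],[0,0,-0.493,-0.17,0.04,-0.1474,60],[0,0,-0.493,-0.1773,0.0412,-0.1474,60],[0,0,-0.493,-0.1773,0.0412,-0.1474,60],[0,0,-0.493,-0.1773,0.0412,-0.1474,60],[0,0,-0.493,-0.1773,0.0412,-0.1474,60]],
  ],
)

```text
time: 33.4
ee_pos: [0.4599, -0.2147, 0.1993]
eef_rot: [0.995, 0.104, -0.0, -0.0]
ft_force: [0.3, -0.4, -4.3]
width: 0.0617
grip_force: 40.0
```

```bash
python3 - <<'E'
from h import *
go((.4604,-.2145,.115),11.9)
E
```

```text
turn [-0.0004  0.      0.0001] shift [ 0.0006 -0.0001  0.0843] at [ 0.4599 -0.2147  0.1993] F [ 0.3 -0.4 -4.3] t 33.4 w 0.0617
```

step_arm(
  deltas=[
    [[0,0,0,0.0006,0,0.04,60],[0,0,0,0.0006,0,0.07,60],[0,0,0,0.0006,0,0.0845,60],[0,0,0,0.0006,0,0.0845,60],[0,0,0,0.0006,0,0.0845,60]],
  ],
)

```text
time: 34.02
ee_pos: [0.4607, -0.2151, 0.1163]
eef_rot: [0.995, 0.104, 0.001, 0.0]
ft_force: [0.1, 1.1, -4.1]
width: 0.0618
grip_force: 40.0
```

```bash
python3 - <<'E'
from h import *
go((.4602,-.2145,.1015),11.9)
E
```

```text
turn [ 0.0011 -0.0015 -0.0003] shift [-0.0004 -0.0007  0.0148] at [ 0.4607 -0.2151  0.1163] F [ 0.1  1.1 -4.1] t 34.0 w 0.0618
```

step_arm(
  deltas=[
    [[0,0,0,-0.0004,-0.0005,0.003,60],[0,0,0,-0.0004,-0.0005,0.006,60],[0,0,0,-0.0004,-0.0005,0.009,60],[0,0,0,-0.0004,-0.0005,0.012,60],[0,0,0,-0.0004,-0.0005,0.0138,60],[0,0,0,-0.0004,-0.0005,0.0138,60]],
  ],
)

```text
time: 34.78
ee_pos: [0.4593, -0.2145, 0.1019]
eef_rot: [0.995, 0.103, -0.0, 0.0]
ft_force: [-3.8, 1.9, 4.9]
width: 0.0618
grip_force: 40.0
```

step_arm(
  deltas=[
    [[0,0,0,0,0,0.0012,60],[0,0,0,0,0,0.0012,60],[0,0,0,0,0,0.0005,60],[0,0,0,0,0,0.0,100],[0,0,0,0,0,0.0,100],[0,0,0,0,0,0.0,100],[0,0,0,0,0,0.0,100],[0,0,0,0,0,-0.03,100],[0,0,0,0,0,-0.08,100],[0,0,0,-0.04,0.06,-0.1,50],[0,0,0,-0.08,0.12,-0.1,0],[0,0,0,-0.08,0.17,-0.1,0],[0,0,0,-0.08,0.17,-0.1,0],[0,0,0,-0.08,0.17,-0.1,0],[0,0,0,-0.08,0.17,-0.1,0]],
  ],
)

```text
time: 36.65
ee_pos: [0.4167, -0.3957, 0.2012]
eef_rot: [0.995, 0.105, 0.0, -0.0]
ft_force: [0.6, 0.5, 0.2]
width: 0.0345
grip_force: 0.0
```

```bash
python3 - <<'E'
from h import *
c=cam('top');s=cam('scene')
for a in(dict(),dict(lo=(0,0,75),hi=(179,55,255))): print('cover',rect(c,(275,205,345,285),.104,**a))
# button: darkest blob near centre
u,v=map(int,proj(c,(.4597,-.2147,.115))); g=c['img'][v-10:v+11,u-10:u+11].max(2); M=cv2.moments((g<70).astype(np.uint8),True)
u,v=u-10+M['m10']/M['m00'],v-10+M['m01']/M['m00']; print('button',u,v,plane(c,u,v,.115),M['m00'])
go((.4597,-.2147,.20),11.9)
cv2.imwrite('pics/j.png',np.hstack([cv2.resize(s['img'][180:310,240:390,::-1],(400,347)),cv2.resize(c['img'][140:290,260:410,::-1],(347,347))]))
E
```

```text
cover {'c': (455.6, -215.9), 'L': 119.4, 'W': 58.5, 'ang': 11.8}
cover {'c': (455.6, -216.2), 'L': 122.5, 'W': 61.8, 'ang': 11.8}
button 305.5833333333333 246.58333333333334 [ 0.46023976 -0.21500435  0.115     ] 84.0
turn [ 0.     -0.0003  0.0016] shift [ 0.0798 -0.1683  0.0015] at [ 0.4166 -0.3959  0.2015] F [-1.   0.5 -1. ] t 36.8 w 0.0267
```

View pics/j.png

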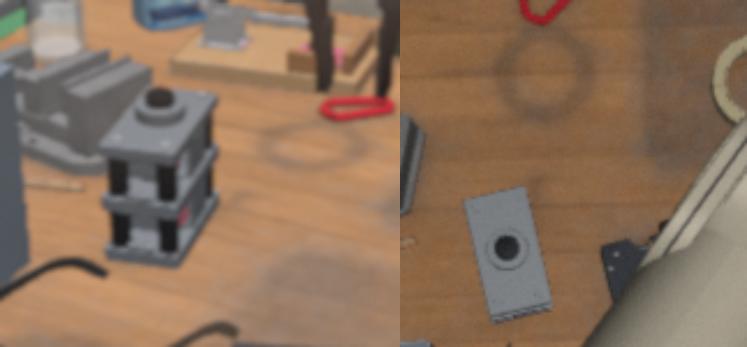

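The crop shows tray and cover stacked square and seated at (160,180), with the button up at (160,97). I close the fingers and move over the button.

step_arm(
  deltas=[
    [[0,0,0,0.03,-0.06,0,0],[0,0,0,0.055,-0.12,0,0],[0,0,0,0.0798,-0.1683,0,0],[0,0,0,0.0798,-0.1683,0.03,0],[0,0,0,0.0798,-0.1683,0.045,0],[0,0,0,0.0798,-0.1683,0.045,0],[0,0,0,0.0798,-0.1683,0.045,0],[0,0,0,0.0798,-0.1683,0.045,0]],
  ],
)

```text
time: 37.75
ee_pos: [0.4597, -0.2167, 0.157]
eef_rot: [0.995, 0.103, 0.001, 0.0]
ft_force: [-0.6, 0.8, -0.4]
width: 0.0004
grip_force: 0.0
```

```bash
python3 - <<'E'
from h import *
go((.4599,-.2147,.14),11.9)
s=cam('scene')
cv2.imwrite('pics/k.png',cv2.resize(s['img'][150:270,230:350,::-1],(480,480)))
E
```

```text
turn [ 0.0008 -0.001  -0.0013] shift [ 0.0006 -0.002   0.017 ] at [ 0.4597 -0.2167  0.157 ] F [-0.6  0.8 -0.4] t 37.8 w 0.0004
```

View pics/k.png

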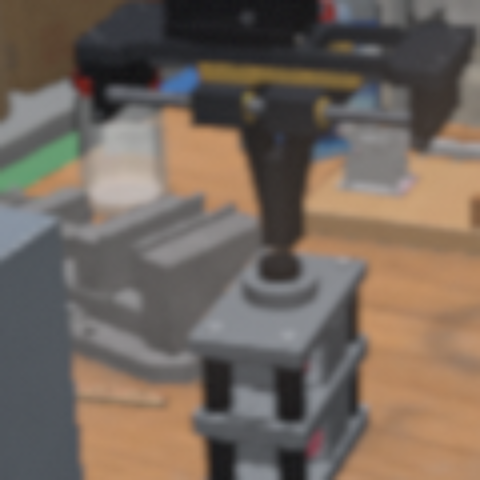

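The closed fingertips are right over the button at (280,260), a centimetre or so above it. I press down in small steps.

step_arm(
  deltas=[
    [[0,0,0,0.0006,-0.0015,0.004,0],[0,0,0,0.0006,-0.0015,0.008,0],[0,0,0,0.0006,-0.0015,0.011,0],[0,0,0,0.0006,-0.0015,0.013,0],[0,0,0,0.0006,-0.0015,0.013,0]],
  ],
)

```text
time: 38.42
ee_pos: [0.4599, -0.2145, 0.1435]
eef_rot: [0.995, 0.103, 0.0, 0.0]
ft_force: [-2.4, 0.8, 6.7]
width: 0.0005
grip_force: 3.4
```

step_arm(
  deltas=[
    [[0,0,0,0,0,0.001,0],[0,0,0,0,0,0.002,0],[0,0,0,0,0,0.0025,0],[0,0,0,0,0,0.0025,0]],
  ],
)

```text
time: 38.92
ee_pos: [0.4601, -0.2147, 0.1422]
eef_rot: [0.995, 0.103, 0.0, 0.0]
ft_force: [-4.6, 2.5, 16.3]
width: 0.0006
grip_force: 8.2
```

step_arm(
  deltas=[
    [[0,0,0,0,0,0.001,0],[0,0,0,0,0,0.002,0],[0,0,0,0,0,0.002,0],[0,0,0,0,0,0.002,0]],
  ],
)

```text
time: 39.42
ee_pos: [0.4605, -0.2151, 0.142]
eef_rot: [0.995, 0.103, 0.001, 0.001]
ft_force: [-10.3, 4.8, 32.4]
width: 0.0004
grip_force: 16.2
```

```bash
python3 - <<'E'
from h import *
print(readout.read_state()['ee_pos'],readout.read_state()['ft_force'])
s=cam('scene')
cv2.imwrite('pics/l.png',cv2.resize(s['img'][150:270,230:350,::-1],(480,480)))
E
```

```text
[ 0.46049148 -0.21507331  0.14196598] [-10.33496948   4.75733265  32.4034461 ]
```

View pics/l.png

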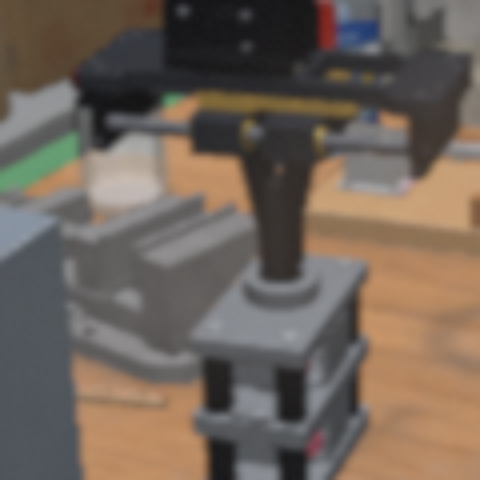

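At 32 N the tips stopped hard at z ≈ 0.120, and the button sits down in its collar at (280,285). The force rose 6.7 N at about 5 mm of travel, which fits the 8 N spring bottoming out. I lift off and retreat.

step_arm(
  deltas=[
    [[0,0,0,0,0,-0.003,0],[0,0,0,0,0,-0.01,0],[0,0,0,0,0,-0.05,0],[0,0,0,0,0,-0.08,0],[0,0,0,-0.04,0.06,-0.08,0],[0,0,0,-0.08,0.12,-0.08,0],[0,0,0,-0.08,0.17,-0.08,0],[0,0,0,-0.08,0.17,-0.08,0],[0,0,0,-0.08,0.17,-0.08,0]],
  ],
)

```text
time: 40.6
ee_pos: [0.4164, -0.397, 0.2181]
eef_rot: [0.995, 0.103, -0.0, -0.001]
ft_force: [0.7, 0.5, 0.0]
width: 0.0005
grip_force: 0.0
```

```bash
python3 - <<'E'
from h import *
c=cam('top');s=cam('scene')
print('cover',rect(c,(275,205,345,285),.104)); go((.46,-.2147,.2),11.9)
cv2.imwrite('pics/m.png',np.hstack([cv2.resize(s['img'][180:310,240:390,::-1],(400,347)),cv2.resize(c['img'][140:290,260:410,::-1],(347,347))]))
E
```

```text
cover {'c': (455.4, -216.2), 'L': 119.8, 'W': 59.0, 'ang': 11.6}
turn [-0.0006 -0.0001  0.0016] shift [ 0.0797 -0.1683  0.0187] at [ 0.417  -0.3959  0.2186] F [-0.   0.1 -0.3] t 40.7 w 0.0005
```

View pics/m.png

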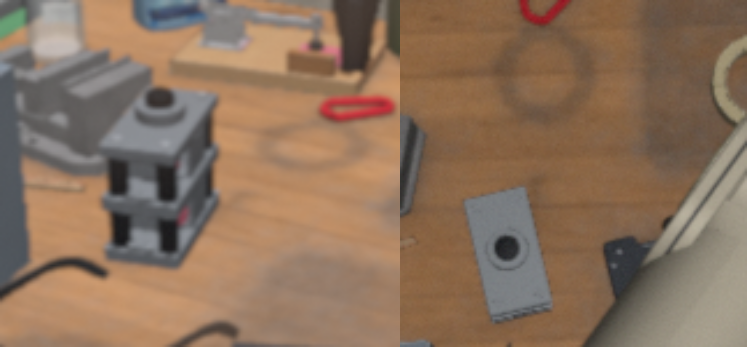

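The stack is unchanged and square, and the button is back up at (160,97). I hand the job in.

```bash
python3 -c "
from bench import r; print(r.close_job())"
```

```text
the job is handed in; nothing more can be done
None
```

The job is handed in, though no verdict came back: three wide discs are piled on the base under the seated tray, two narrow discs on the tray under the released cover, and the button was pressed to its stop and sprang back, in about 41 s.

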